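# Swing the dosing arm over the sample and lock it

## Robot

A 6-joint arm with a two-finger parallel gripper is mounted at the origin on the work surface. World frame = base frame: x ahead of the robot, y to its left, z up, the work surface at z = 0. Lengths are in m, angles in rad, forces in N, time in s.
With the tool pointing down it reaches from about 0.4 to 0.825 m from the base axis. Payload 7 kg.
Tool frame: the origin (TCP) lies at the centre of the arm's flange, where the gripper is bolted on; the fingertips stand 178 mm ahead of it and the grasp point (between the pads) lies arm.tcp_to_grasp ahead of it (arm.tcp_to_grasp is the distance from the TCP to the grasp point, in m); z points along the fingers, y is the direction in which the jaws open and shut (so a half turn about z gives the same grasp; the last joint's range is limited). The gripper opens to 88 mm and grips with 3 to 60 N. Pads are 19 mm wide; open, the fingers measure 130 mm over their backs; the gripper's body (78 mm by 193 mm) begins 47 mm behind the grasp point.
Start: joints at [-1.048, 0.359, 0.012, 0, -1.224, -0.288], TCP at [0.157, -0.656, 0.405] pointing down, gripper open.
Joint ranges: [-3.07, 3.07], [-1.43, 2.12], [-1.02, 1.25], [-3.03, 1.67], [-3.05, -0], [-3.03, 3.03]. Speed limits (rad/s): [2.39, 2.39, 3.01, 3.14, 3.14, 3.14].

## Interface

Orientations are given as [roll, pitch, yaw] about the fixed x, y, z axes, in that order (R = Rz(yaw) Ry(pitch) Rx(roll)).
In Python, from station import arm gives the robot as it stands.
- The arm moves only by the tool move_arm, never from a script. Its argument "deltas" is a list of rows, each a list of 6 numbers: the shift along the world's x, y, z in mm, then the turn, a rotation vector about the world's x, y, z in degrees. In form: [[tx, ty, tz, ax, ay, az], ...]. A call has exactly 5 rows; each row shifts and turns the commanded pose from where the row before left it; what a row does not reach is not made up. A row lasts 1/12 s, in which the tool goes at most 41.7 mm and 7.16 degrees, less where a joint would pass 70% of its speed; a pose out of reach is approached as far as the arm can. A call with a gripper value outside its range is refused whole. "claw" is the closure in counts, from 0 (fully open) to 255 (shut), set as the call begins (left out, the last holds). The fingers move at their own pace and stop on an object; "squeeze" is the grip in N (left out, the last holds). Time passes only in rows, so rows that do not move let the fingers close, or fill a call up. It gives the time, the measured TCP pose, the force and the opening at its end, in the units of the state.
- arm.get_state(): the state, without advancing time (a new reading comes with each control period).
- arm.grab_frame(name): name is "scene" or "top" or "wrist"; returns the picture (384x512x3 uint8, red, green, blue); there is no depth.
- arm.calibration(name): a dict with "intrinsics" (3x3 intrinsics, pixels), "T" (4x4, takes a point from camera to world coordinates); the wrist camera has in their place "mount" (4x4, takes a point from camera to tool coordinates, whose origin is the TCP and whose axes are the flange's). Camera axes: x right, y up, looking along -z (the intrinsics and any distortion apply to the point x, -y, -z); pixel columns grow to the right and rows downward; lengths in m; the calibration is good to about 2 mm. A picture is of the moment at which its call begins: read the wrist's pose just before it. calibration takes no time and is no camera call.
- arm.job_done(): hands the job in, once; it reports no verdict.
Trained networks look in the newest picture that a camera, given by its name, has taken for a name from the list of things; names that differ only in an ending like _2 or _b are one class to them, and where a whole thing is asked for, a point or a joint stands for the part that bears it (a point fixed in the world has none). Each returns a list of dicts, best first, with "score" (0 to 1); they miss things now and then, are a little off and sometimes report something else, mostly with a low value. They report only what shows in the picture. A call takes as long as a camera call. They do not tell look-alikes from the thing itself.
- arm.spot_in(thing, camera): "xy" ([column, row] in pixels, amid what is visible of it).
- arm.masks_of(thing, camera): "pixels" (384x512 bool, what is visible of it) and "xy" ([column, row] in pixels, amid what is visible of it).
- arm.spot_point(thing, camera): "xy" ([column, row] in pixels: a listed point, or the origin of a listed thing).
The state is a dict: "t": time; "q": joint angles; "qd": joint speeds; "joint_efforts": joint torques, N m; "eef_pos": TCP position; "ee_rot": TCP orientation; "force": force on the tool from outside, world axes, zero at the start; "moment": the same for the moment, N m; "width": finger opening in m.
Only numpy, scipy, OpenCV 4.12 (cv2) and the standard library are available. Lean on these libraries where they do the work, as an engineer would, in place of code of your own. Each camera call takes 0.05 s, during which the arm holds its last target. There are 200 camera calls.

## Task

By its green knob, swing the jointed dosing arm round so that the nozzle hangs centred over the sample beaker (the one with the orange band) and leave it there. Then slide the blue locking collar over the top of the stand's upright shaft and lower it gently, without dropping it, until it sits flat on the arm's hub. Do not shift or tip the beakers, the bottles or any other loose thing on the bench.

Things in the scene. Friction and masses are not known exactly. Their poses are not given: they have to be found in the camera images.
- shaft_top (a point): Top of the stand's upright bare steel shaft (14 mm diameter; the last 5 mm taper to 6 mm), 215 mm above the bench. The shaft is the vertical pivot axis of the arm. The stand is fixed, with a round foot of 120 mm diameter, 20 mm high; it differs in place and by up to 0.15 rad in yaw from run to run.
- hub_top (a point): Centre of the flat top of the red hub (48 mm diameter) of the arm, on the shaft's axis, 165 mm above the bench: the collar's seat. 50 mm of shaft stand above it. The point's z axis is up; its x and y axes are the stand's own.
- shoulder (a joint): Angle of the red inner link (130 mm from shaft axis to elbow axis, 22 mm wide, 18 mm high, mid-height 150 mm above the bench) about the shaft, rad, counter-clockwise positive from above; at 0 it points along the stand's -x axis (towards the robot). Stiff: about 0.35 N m of friction; it stays where it is left. Range -2.9 to 2.9.
- elbow (a joint): Angle of the black outer link (130 mm from elbow axis to knob axis, same section and height as the inner link) relative to the inner link, rad, counter-clockwise positive from above; 0 is straight (knob 260 mm from the shaft), 2.45 is the most folded (knob about 88 mm from the shaft), it never bends the other way. Elbow joint 36 mm in diameter. Stiff: about 0.2 N m of friction; it stays where it is left.
- knob_mid (a point): The green upright knob at the outer end of the arm, a cylinder 28 mm in diameter, standing from 162 to 215 mm above the bench; this point is on its axis, 195 mm above the bench. It swivels almost freely about its vertical axis, so that a hand holding it need not turn with the arm; moving it level moves both links. The white nozzle hangs on the same axis below it.
- nozzle_tip (a point): Lower tip of the white dosing nozzle (16 mm diameter), straight below the knob, 100 mm above the bench at all times.
- sample_beaker: The sample beaker: clear glass, 68 mm diameter (72 mm at the lip), 85 mm high, with a broad orange band round it and an orange rim. Loose, 0.2 kg or so. Origin at the centre of its underside, z up. It stands on one or the other side of the stand, 180 to 230 mm from the shaft; the nozzle passes 15 mm over its rim.
- spare_beaker: The same kind of beaker with a white band and rim, on the other side of the stand. Not to be moved. Origin at the centre of its underside.
- collar: The locking collar: a blue plastic ring 44 mm in outer diameter, 20 mm bore, 30 mm high, about 0.12 kg, lying flat on the bench. Origin at the centre of its underside, z along its axis. Either way up fits, but it is to be put on as it lies, origin side down.
- reagent_a: Amber reagent bottle with a yellow label, 60 mm diameter, 195 mm high, 0.5 kg, loose; tall enough to be struck by the links, nozzle or knob. Origin at the centre of its underside. The two tall bottles stand one on each side of the arm's start, some 210 to 250 mm from the shaft, each between the arm's start and one beaker.
- reagent_b: Green reagent bottle with a white label, 60 mm diameter, 195 mm high, 0.5 kg, loose, on the other side; as much in the way. Origin at the centre of its underside. A knob drawn in to 125 mm from the shaft passes both bottles clear.
- jar: White jar with a black cap, 48 mm diameter, 60 mm high, loose bystander. Origin at the centre of its underside.
- vial: Small vial with a red cap, 26 mm diameter, 55 mm high, loose bystander, lower than the arm. Origin at the centre of its underside.
- bulb: Red rubber pipette bulb, 60 mm diameter, 75 mm high, standing neck up, loose bystander. Origin at the centre of its underside.
Not all that is in view belongs to the job. What is shaped like the sample_beaker but purple, turquoise or yellow is not meant.

How it is judged:
By the outcome, as a careful person would: the job done as asked, in the order asked, and still so for the second after the job is handed in, with the robot touching nothing.
It also fails if it takes over 67 s, if anything falls off the work surface, if the arm or the gripper's body presses on something with over 40 N, if the wrist force passes 120 N, or if a joint passes its speed limit or range.

## Working session

There is one attempt and no reset: what is moved stays moved. The work goes in short steps, Python scripts to look and compute and a tool call to move; the robot and the scene stay as the last step left them, time stands still between calls to the robot, and variables do not carry over. Pictures are saved under pics/ and viewed, about 8 in all and at most 12, crops included, and the job is handed in when it is done.

Besides the shell and the picture viewer there is one more tool, called after "Call:" by a JSON object that holds its "op" and its "data", one argument or row to a line. move_arm: Moves the arm, as the interface text tells. Its arguments: {"type":"object","properties":{"deltas":{"type":"array","items":{"type":"array","items":{"type":"number"}}},"claw":{"type":"number"},"squeeze":{"type":"number"}},"required":["deltas"]}

```bash
ls; mkdir -p pics
cat > h.py <<'E'
import numpy as np, cv2
from station import arm
from scipy.spatial.transform import Rotation as Ro
def cam(n,st=None):
    c=arm.calibration(n)
    K=np.array(c["intrinsics"])
    if "T" in c: T=np.array(c["T"])
    else:
        st=st or arm.get_state(); M=np.eye(4); M[:3,:3]=Ro.from_euler('xyz',st["ee_rot"]).as_matrix(); M[:3,3]=st["eef_pos"]
        T=M@np.array(c["mount"])
    return K,T
def ray(n,xy,C=None):
    K,T=C or cam(n)
    d=np.linalg.inv(K)@[xy[0],xy[1],1]; d=T[:3,:3]@(d*[1,-1,-1]); return T[:3,3],d
def at(n,xy,z,C=None):
    o,d=ray(n,xy,C); return o+d*(z-o[2])/d[2]
def proj(n,p,C=None):
    K,T=C or cam(n); c=T[:3,:3].T@(np.array(p)-T[:3,3]); u=K@(c*[1,-1,-1]); return u[:2]/u[2]
def save(n,f):
    im=arm.grab_frame(n); cv2.imwrite(f"pics/{f}.png",im[:,:,::-1]); return im
E
python3 - <<'E'
from h import *
np.set_printoptions(precision=3,suppress=True)
a=save("scene","s0");b=save("top","t0")
cv2.imwrite("pics/w0.png",arm.grab_frame("wrist")[:,:,::-1])
print(arm.calibration("top"),arm.tcp_to_grasp,arm.get_state())
print(arm.calibration("scene"))
print(arm.calibration("wrist"))
Z=dict(shaft_top=.215,hub_top=.165,knob_mid=.195,nozzle_tip=.1,sample_beaker=0,spare_beaker=0,collar=0,reagent_a=0,reagent_b=0,jar=0,vial=0,bulb=0)
for k,z in Z.items():
  for c in("top","scene"):
    r=arm.spot_point(k,c)
    print(k,c,[(round(q["score"],2),np.round(q["xy"],1),at(c,q["xy"],z)[:2]) for q in r[:3]])
E
```

```text
pics
{'intrinsics': array([[360.264,   0.   , 254.78 ],
       [  0.   , 360.264, 196.8  ],
       [  0.   ,   0.   ,   1.   ]]), 'T': array([[-0.006,  0.987, -0.16 ,  0.417],
       [-1.   , -0.007, -0.007,  0.008],
       [-0.008,  0.16 ,  0.987,  1.058],
       [ 0.   ,  0.   ,  0.   ,  1.   ]])} 0.1593 {'t': 0.15, 'q': array([-1.048,  0.359,  0.011, -0.   , -1.224, -0.288]), 'qd': array([-0.001, -0.001,  0.003,  0.002, -0.001,  0.   ]), 'joint_efforts': array([ -0.001, -58.328,  29.329,   7.001,   0.009,  -0.   ]), 'eef_pos': array([ 0.157, -0.656,  0.404]), 'ee_rot': array([ 3.14 , -0.   , -2.907]), 'force': array([ 0.388, -0.405,  0.068]), 'moment': array([0.006, 0.049, 0.023]), 'width': 0.08762824742245072}
{'intrinsics': array([[403.449,   0.   , 256.22 ],
       [  0.   , 403.449, 194.069],
       [  0.   ,   0.   ,   1.   ]]), 'T': array([[ 0.828, -0.299,  0.475,  1.064],
       [ 0.561,  0.475, -0.678, -0.725],
       [-0.023,  0.828,  0.561,  0.764],
       [ 0.   ,  0.   ,  0.   ,  1.   ]])}
{'intrinsics': array([[314.14 ,   0.   , 258.142],
       [  0.   , 314.14 , 187
[... 1484 characters left out ...]
 (0.66, array([245.3, 215.2]), array([0.454, 0.082]))]
reagent_b top [(0.64, array([230.8, 242.9]), array([0.452, 0.086]))]
reagent_b scene [(0.77, array([185.6, 284.6]), array([ 0.495, -0.238])), (0.66, array([245.3, 215.2]), array([0.454, 0.082]))]
jar top [(0.53, array([178.3, 234.3]), array([0.478, 0.24 ]))]
jar scene [(0.67, array([280.3, 194.5]), array([0.487, 0.239])), (0.57, array([215.5, 184.4]), array([0.262, 0.172]))]
vial top [(0.62, array([289.2, 199.6]), array([ 0.579, -0.087]))]
vial scene [(0.54, array([245.8, 263.8]), array([ 0.581, -0.094]))]
bulb top [(0.62, array([302.3, 266.2]), array([ 0.385, -0.12 ]))]
bulb scene [(0.62, array([185.8, 240.7]), array([ 0.379, -0.11 ]))]
```

```bash
python3 -c "
import cv2,numpy as np
a=cv2.imread('pics/s0.png');b=cv2.imread('pics/t0.png')
cv2.imwrite('pics/st.png',cv2.resize(np.vstack([a,b]),(800,1200))[:600]);cv2.imwrite('pics/t0b.png',cv2.resize(b,(800,600)))"
```

```text
(no output)
```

View pics/t0b.png

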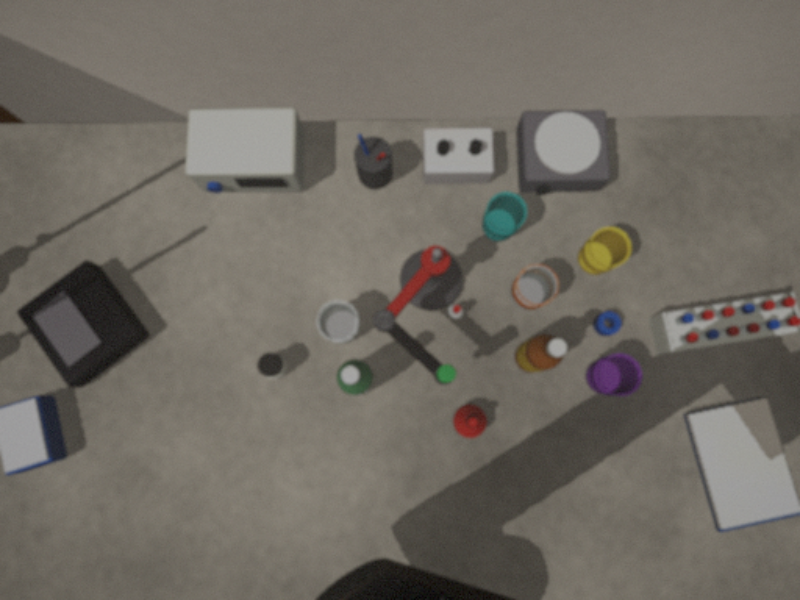

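View pics/s0.png

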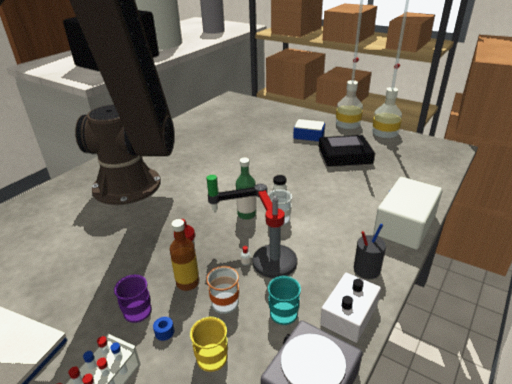

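Top view (800x600): shaft at (434,255), elbow at (385,320), knob at (446,373). The orange sample beaker is at (535,287) with the amber bottle beside it at (545,352), and the collar is at (607,322). The scene view agrees. Next I'll move above the knob.

Call:
{"op": "move_arm", "data": {
  "deltas": [
    [15,30,6,0,0,0],
    [15,30,6,0,0,0],
    [15,30,6,0,0,0],
    [15,30,6,0,0,0],
    [15,30,6,0,0,0]
  ],
  "claw": 0
}}

```text
t: 1.77
eef_pos: [0.2323, -0.5051, 0.4349]
ee_rot: [-3.142, 0.0, -2.907]
force: [0.6, 0.0, 0.3]
width: 0.0876
```

Call:
{"op": "move_arm", "data": {
  "deltas": [
    [15,30,0,0,0,0],
    [15,30,0,0,0,0],
    [15,30,0,0,0,0],
    [15,30,0,0,0,0],
    [15,30,0,0,0,0]
  ]
}}

```text
t: 2.18
eef_pos: [0.3073, -0.355, 0.435]
ee_rot: [-3.141, 0.001, -2.907]
force: [1.4, 0.2, -0.1]
width: 0.0873
```

Call:
{"op": "move_arm", "data": {
  "deltas": [
    [15,30,0,0,0,0],
    [15,30,0,0,0,0],
    [15,30,0,0,0,0],
    [15,30,0,0,0,0],
    [15,30,0,0,0,0]
  ]
}}

```text
t: 2.6
eef_pos: [0.3822, -0.2049, 0.4351]
ee_rot: [-3.141, 0.001, -2.907]
force: [1.0, -0.4, 0.5]
width: 0.087
```

Call:
{"op": "move_arm", "data": {
  "deltas": [
    [15,30,0,0,0,0],
    [15,30,0,0,0,0],
    [15,30,0,0,0,0],
    [15,30,0,0,0,0],
    [0,0,0,0,0,0]
  ]
}}

```text
t: 3.02
eef_pos: [0.444, -0.0829, 0.4349]
ee_rot: [3.141, 0.001, -2.904]
force: [0.2, -0.2, -0.3]
width: 0.0875
```

```bash
cat >> h.py <<'E'
def look(things,n="wrist",tag=None):
    C=cam(n); im=arm.grab_frame(n)
    if tag: cv2.imwrite(f"pics/{tag}.png",im[:,:,::-1])
    for k,z in things.items():
        print(k,[(round(q["score"],2),np.round(q["xy"],1),at(n,q["xy"],z,C)[:2].round(4)) for q in arm.spot_point(k,n)[:3]])
E
python3 - <<'E'
from h import *
s=arm.get_state();print(s["t"],s["eef_pos"],s["ee_rot"],s["q"])
look(dict(knob_mid=.195,shaft_top=.215,hub_top=.165),tag="w1")
E
```

```text
3.0167 [ 0.44400422 -0.08285074  0.43488517] [ 3.14145478e+00  1.48114229e-03 -2.90357119e+00] [ 2.54040050e-01 -4.08701189e-02 -4.04872929e-01 -1.22200109e-04
 -1.20531036e+00 -1.58677122e+00]
knob_mid [(0.66, array([285.6, 227.2]), array([ 0.4587, -0.0565])), (0.6, array([ 31.2, 183.9]), array([ 0.4693, -0.2439]))]
shaft_top []
hub_top []
```

View pics/w1.png

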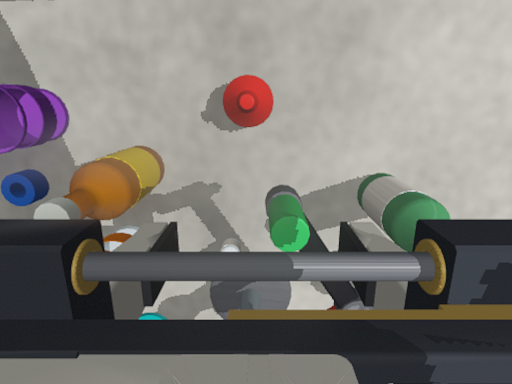

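Wrist view: knob top at about (291,234), between the bottles, with its mid-point at world (0.459, -0.0565). That agrees with the top camera. Now shift across, descend and grip.

Call:
{"op": "move_arm", "data": {
  "deltas": [
    [8,13,0,0,0,0],
    [7,13,-8,0,0,0],
    [0,0,-20,0,0,0],
    [0,0,-25,0,0,0],
    [0,0,-25,0,0,0]
  ]
}}

```text
t: 3.63
eef_pos: [0.4566, -0.0615, 0.3563]
ee_rot: [3.142, 0.002, -2.908]
force: [0.7, 0.4, -0.4]
width: 0.0872
```

Call:
{"op": "move_arm", "data": {
  "deltas": [
    [0,0,0,0,0,0],
    [0,0,0,0,0,0],
    [0,0,0,0,0,0],
    [0,0,0,0,0,0],
    [0,0,0,0,0,0]
  ],
  "claw": 190,
  "squeeze": 20
}}

```text
t: 4.05
eef_pos: [0.4574, -0.0606, 0.3581]
ee_rot: [-3.141, 0.003, -2.907]
force: [0.6, -0.4, 0.3]
width: 0.0599
```

Run:
```python
from h import *
s=arm.get_state();print(s["t"],s["eef_pos"],s["force"],s["width"])
# collar clearance
look(dict(sample_beaker=0,collar=0,reagent_a=0,shaft_top=.215,hub_top=.165),"top","t1")
im=cv2.imread("pics/t1.png")
# sample rim/collar mask centroids
for k in("collar","sample_beaker"):
  for m in arm.masks_of(k,"top")[:3]:
    ys,xs=np.where(m["pixels"]);print(k,m["score"],xs.min(),xs.max(),ys.min(),ys.max(),at("top",m["xy"],.03 if k=="collar" else .045))
obs=[((.453,-.37),.036),((.495,-.238),.03),((.612,-.236),.036),((.685,-.372),.036)]
# rack left edge pts at z~0.05
for p in((660,310),(675,350)): obs.append((tuple(at("top",(p[0]*.64,p[1]*.64),.04)[:2]),0)); print(obs[-1])
c=np.array((.553,-.373))
for th in range(0,180,10):
  t=np.radians(th);u=np.array((np.cos(t),np.sin(t)));v=np.array((-u[1],u[0]))
  cl=[]
  for p,r in obs:
    d=np.array(p)-c;e=np.maximum(np.abs([d@u,d@v])-[.0965,.039],0);cl.append(np.hypot(*e)-r)
  print(th,np.round(cl,3))
```

```text
4.05 [ 0.45739269 -0.06063239  0.35813147] [ 0.63923196 -0.40644951  0.27431538] 0.05989926633478689
sample_beaker [(0.95, array([382.3, 162.8]), array([ 0.6891, -0.3691])), (0.77, array([340.5, 190.1]), array([ 0.6065, -0.2398])), (0.66, array([387.3, 243.1]), array([ 0.4491, -0.3687]))]
collar [(0.6, array([386.6, 204.7]), array([ 0.5617, -0.3739]))]
reagent_a [(0.65, array([336.8, 229.5]), array([ 0.4895, -0.2239])), (0.36, array([340.2, 192.1]), array([ 0.6005, -0.2387]))]
shaft_top [(0.98, array([281.6, 160. ]), array([ 0.6427, -0.051 ]))]
hub_top [(0.93, array([275.3, 164.8]), array([ 0.6436, -0.0383]))]
collar 0.79 379 397 199 214 [ 0.55729834 -0.36674281  0.03      ]
collar 0.61 240 295 158 209 [ 0.63993757 -0.03051133  0.03      ]
sample_beaker 0.66 375 410 226 252 [ 0.46148831 -0.37021585  0.045     ]
sample_beaker 0.57 327 355 170 196 [ 0.61494046 -0.24054126  0.045     ]
sample_beaker 0.56 308 336 122 153 [ 0.7594998  -0.18290241  0.045     ]
((np.float64(0.5736511531057701), np.float64(-0.4623004629781436)), 0)
((np.float64(0.5005132040777269), np.float64(-0.483407832017898)), 0)
0 [-0.032  0.066  0.062 -0.     0.05   0.071]
10 [-0.035  0.074  0.05  -0.002  0.053  0.061]
20 [-0.036  0.078  0.034 -0.008  0.052  0.047]
30 [-0.022  0.077  0.019 -0.004  0.049  0.031]
40 [-0.008  0.072  0.01   0.009  0.043  0.019]
50 [0.004 0.062 0.011 0.025 0.034 0.022]
60 [0.013 0.049 0.016 0.039 0.024 0.025]
70 [0.02  0.033 0.016 0.049 0.011 0.025]
80 [0.024 0.019 0.013 0.055 0.    0.021]
90 [0.025 0.013 0.009 0.057 0.    0.019]
100 [0.023 0.017 0.015 0.055 0.    0.032]
110 [0.018 0.02  0.028 0.049 0.    0.048]
120 [0.01  0.019 0.045 0.04  0.    0.062]
130 [-0.     0.014  0.058  0.027  0.003  0.072]
140 [-0.013  0.014  0.068  0.011  0.016  0.079]
150 [-0.028  0.023  0.073 -0.003  0.028  0.083]
160 [-0.036  0.038  0.074 -0.008  0.038  0.083]
170 [-0.033  0.054  0.07  -0.003  0.045  0.079]
```

Call:
{"op": "move_arm", "data": {
  "deltas": [
    [0,0,0,0,0,0],
    [0,0,0,0,0,0],
    [0,0,0,0,0,0],
    [0,0,0,0,0,0],
    [0,0,0,0,0,0]
  ],
  "squeeze": 25
}}

```text
t: 4.87
eef_pos: [0.4571, -0.0604, 0.3568]
ee_rot: [3.142, 0.0, -2.907]
force: [0.2, 2.8, 2.1]
width: 0.0279
```

Call:
{"op": "move_arm", "data": {
  "deltas": [
    [0,0,0,0,0,0],
    [0,0,0,0,0,0],
    [0,0,0,0,0,0],
    [0,0,0,0,0,0],
    [0,0,0,0,0,0]
  ]
}}

```text
t: 5.28
eef_pos: [0.4571, -0.0605, 0.3568]
ee_rot: [-3.142, 0.0, -2.907]
force: [1.4, 1.5, 3.0]
width: 0.0277
```

Call:
{"op": "move_arm", "data": {
  "deltas": [
    [8,1,0,0,0,0],
    [14,1,0,0,0,0],
    [14,2,0,0,0,0],
    [14,1,0,0,0,0],
    [13,2,0,0,0,0]
  ]
}}

```text
t: 5.7
eef_pos: [0.5201, -0.0543, 0.3567]
ee_rot: [-3.14, -0.003, -2.907]
force: [-3.2, -3.2, 6.7]
width: 0.0273
```

Call:
{"op": "move_arm", "data": {
  "deltas": [
    [0,0,0,0,0,0],
    [2,-10,0,0,0,0],
    [2,-10,0,0,0,0],
    [3,-10,0,0,0,0],
    [5,-9,0,0,0,0]
  ]
}}

```text
t: 6.12
eef_pos: [0.532, -0.0933, 0.3568]
ee_rot: [3.141, -0.0, -2.907]
force: [-2.1, 3.4, 5.0]
width: 0.0276
```

Run:
```python
from h import *
s=arm.get_state();print(s["t"],s["eef_pos"],s["ee_rot"],s["force"],s["width"])
look(dict(knob_mid=.195,shaft_top=.215,hub_top=.165),"top")
save("scene","s1")
```

```text
6.1167 [ 0.53196529 -0.09334683  0.35676205] [ 3.14136193e+00 -1.57561223e-04 -2.90683225e+00] [-2.08802475  3.39718671  4.95920367] 0.027621632082517725
knob_mid []
shaft_top []
hub_top []
```

View pics/s1.png

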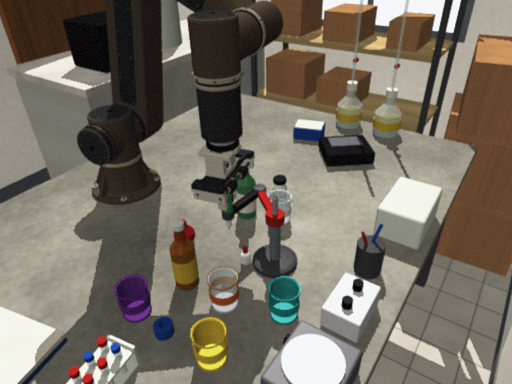

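The scene shows the knob held and the arm folding in, with nothing disturbed (collar at (163,328), orange beaker at (223,288)). I'll continue the arc.

Call:
{"op": "move_arm", "data": {
  "deltas": [
    [5,-9,0,0,0,0],
    [6,-9,0,0,0,0],
    [7,-8,0,0,0,0],
    [7,-7,0,0,0,0],
    [8,-7,0,0,0,0]
  ]
}}

```text
t: 6.78
eef_pos: [0.5648, -0.1327, 0.3567]
ee_rot: [3.141, -0.001, -2.906]
force: [-2.5, 2.9, 7.2]
width: 0.0274
```

Call:
{"op": "move_arm", "data": {
  "deltas": [
    [9,-6,0,0,0,0],
    [9,-5,0,0,0,0],
    [9,-5,0,0,0,0],
    [10,-4,0,0,0,0],
    [10,-3,0,0,0,0]
  ]
}}

```text
t: 7.2
eef_pos: [0.6118, -0.1559, 0.3567]
ee_rot: [3.141, -0.002, -2.907]
force: [-3.3, 0.6, 8.0]
width: 0.0278
```

Call:
{"op": "move_arm", "data": {
  "deltas": [
    [9,-2,0,0,0,0],
    [0,0,0,0,0,0],
    [-1,-10,0,0,0,0],
    [-2,-10,0,0,0,0],
    [-1,-10,0,0,0,0]
  ]
}}

```text
t: 7.62
eef_pos: [0.6167, -0.1872, 0.3567]
ee_rot: [3.14, -0.0, -2.906]
force: [-2.9, 3.9, 6.3]
width: 0.0275
```

Run:
```python
from h import *
s=arm.get_state();print(s["t"],s["eef_pos"],s["ee_rot"],s["force"],s["width"],s["q"])
look(dict(sample_beaker=0,shaft_top=.215,hub_top=.165,collar=0),"top")
a=save("scene","s2");b=save("wrist","w2")
for n in("scene","wrist","top"):
  C=cam(n)
  if n=="top":arm.grab_frame(n)
  for m in arm.masks_of("sample_beaker",n)[:4]:
    ys,xs=np.where(m["pixels"]);print(n,round(m["score"],2),xs.min(),xs.max(),ys.min(),ys.max(),[at(n,m["xy"],z,C)[:2].round(3) for z in(0,.045)])
cv2.imwrite("pics/sw2.png",np.hstack([a[150:350,80:340],b])[:, :, ::-1] if 0 else np.vstack([cv2.resize(a[170:320,120:340],(512,349)),b[:250]])[:,:,::-1])
```

```text
7.6167 [ 0.61673221 -0.18715669  0.35671212] [ 3.14019156e+00 -4.78136790e-04 -2.90593105e+00] [-2.87713452  3.88941906  6.28756529] 0.02750697396167505 [ 0.00712906  0.34187317 -0.1250628  -0.00140641 -1.10464388 -1.34163152]
sample_beaker [(0.85, array([388.2, 238.8]), array([ 0.4615, -0.3721])), (0.67, array([381.9, 165.5]), array([ 0.6808, -0.3674])), (0.57, array([336.8, 189.8]), array([ 0.6075, -0.2289]))]
shaft_top []
hub_top []
collar [(0.71, array([386. , 207.4]), array([ 0.5537, -0.3716]))]
scene 0.97 268 300 277 324 [array([ 0.725, -0.16 ]), array([ 0.745, -0.193])]
scene 0.89 191 227 318 370 [array([ 0.657, -0.336]), array([ 0.681, -0.359])]
scene 0.6 114 151 275 323 [array([ 0.413, -0.336]), array([ 0.452, -0.359])]
scene 0.56 207 239 267 313 [array([ 0.581, -0.191]), array([ 0.61 , -0.222])]
wrist 0.84 218 269 282 309 [array([ 0.784, -0.165]), array([ 0.752, -0.17 ])]
wrist 0.74 0 121 162 250 [array([ 0.71 , -0.395]), array([ 0.688, -0.369])]
wrist 0.63 165 253 128 219 [array([ 0.633, -0.239]), array([ 0.622, -0.234])]
top 0.76 327 356 178 197 [array([ 0.606, -0.257]), array([ 0.598, -0.245])]
top 0.57 374 410 226 252 [array([ 0.459, -0.382]), array([ 0.458, -0.365])]
```

View pics/sw2.png

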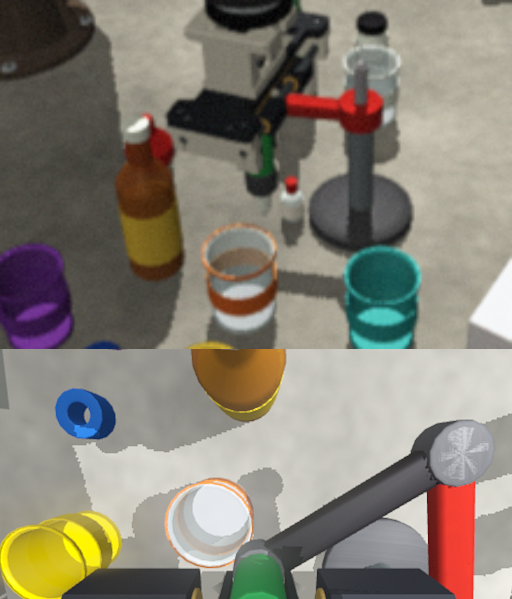

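The scene crop and wrist view show the arm folded, with the nozzle approaching the orange beaker (rim centre about (209,174) in the wrist image). Amber bottle and collar are untouched. Now I'll fit the rim to get its centre.

Run:
```python
from h import *
from scipy.optimize import least_squares
for n,f,box in(("wrist","w2",(155,265,120,232)),("top","t0",(322,362,165,200)),("scene","s0",(200,246,262,315))):
  C=cam(n); im=cv2.imread(f"pics/{f}.png").astype(int)
  B,G,R=im[...,0],im[...,1],im[...,2]
  m=(R-B>45)&(R>90)&(R-G>18)
  x0,x1,y0,y1=box; k=np.zeros_like(m);k[y0:y1,x0:x1]=1;m&=k
  ys,xs=np.where(m)
  P=np.array([at(n,(x,y),.084,C)[:2] for x,y in zip(xs,ys)])
  f_=lambda p:np.hypot(P[:,0]-p[0],P[:,1]-p[1])-.035
  for s in((.61,-.236),):
    r=least_squares(f_,s,loss="soft_l1",f_scale=.0015); e=f_(r.x); print(n,len(P),r.x.round(4),(abs(e)<.003).sum())
C=cam("wrist")
for c in((209,174),):print(at("wrist",c,.085,C))
s=arm.get_state();print(s["eef_pos"]); print("knob",proj("wrist",[*s["eef_pos"][:2],.215],C),proj("wrist",[*s["eef_pos"][:2],.16],C))
```

```text
wrist 837 [ 0.6142 -0.2283] 668
top 73 [ 0.6087 -0.2223] 59
scene 407 [ 0.6348 -0.253 ] 111
[ 0.61312196 -0.22858368  0.085     ]
[ 0.61712196 -0.18755994  0.35679597]
knob [255.23338868 272.37458107] [255.97703972 224.06562073]
```

Call:
{"op": "move_arm", "data": {
  "deltas": [
    [-1,-9,0,0,0,0],
    [-1,-9,0,0,0,0],
    [-1,-9,0,0,0,0],
    [0,-8,0,0,0,0],
    [0,-6,0,0,0,0]
  ]
}}

```text
t: 8.58
eef_pos: [0.6139, -0.228, 0.3567]
ee_rot: [3.14, 0.0, -2.907]
force: [-1.1, 4.8, 7.2]
width: 0.0282
```

Call:
{"op": "move_arm", "data": {
  "deltas": [
    [0,0,0,0,0,0],
    [0,0,0,0,0,0],
    [0,0,0,0,0,0],
    [0,0,0,0,0,0],
    [0,0,0,0,0,0]
  ]
}}

```text
t: 9.0
eef_pos: [0.6139, -0.2285, 0.3567]
ee_rot: [3.142, -0.0, -2.907]
force: [-0.8, -1.7, 4.6]
width: 0.0274
```

Run:
```python
from h import *
s=arm.get_state();print(s["t"],s["eef_pos"],s["force"],s["width"])
a=save("scene","s3");b=save("wrist","w3")
for k,z in(("nozzle_tip",.1),("knob_mid",.195),("sample_beaker",0)):
  for n in("scene","wrist"):
    C=cam(n);print(k,n,[(round(q["score"],2),np.round(q["xy"],1),at(n,q["xy"],z,C)[:2].round(4)) for q in arm.spot_point(k,n)[:3]])
x,y=s["eef_pos"][:2]
print(proj("scene",[x,y,.1]),proj("scene",[x,y,.085]),proj("scene",[x,y,0]))
cv2.imwrite("pics/sw3.png",np.vstack([cv2.resize(a[200:320,160:320],(512,384)),b[60:276]])[:,:,::-1])
```

```text
9.0 [ 0.61393191 -0.22851433  0.3567386 ] [-0.84784824 -1.65507701  4.61224973] 0.027415869146735
nozzle_tip scene [(0.59, array([216.4, 271.2]), array([ 0.6012, -0.2326]))]
nozzle_tip wrist [(0.93, array([256.2, 193.7]), array([ 0.6128, -0.2289]))]
knob_mid scene [(0.42, array([217.3, 238.6]), array([ 0.6071, -0.2251]))]
knob_mid wrist [(0.91, array([258.3, 249.3]), array([ 0.6126, -0.2274]))]
sample_beaker scene [(0.92, array([282.4, 314. ]), array([ 0.7497, -0.1835])), (0.68, array([212. , 356.7]), array([ 0.6826, -0.3611])), (0.56, array([137.4, 309.9]), array([ 0.4532, -0.3619]))]
sample_beaker wrist [(0.94, array([271.6, 286.3]), array([ 0.7525, -0.1769])), (0.73, array([253.7, 168.8]), array([ 0.6152, -0.2316])), (0.72, array([127.9, 200.6]), array([ 0.6835, -0.3607]))]
[221.86921674 272.28798004] [222.32815171 276.96124985] [224.77978771 301.92591211]
```

View pics/sw3.png

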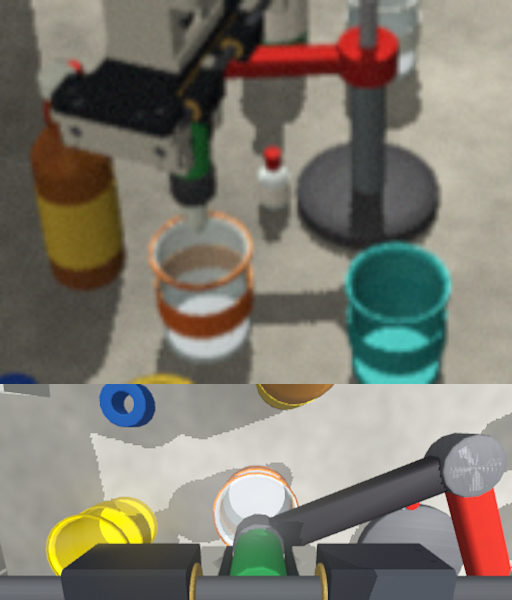

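Scene crop: nozzle tip at about (196,222) over the orange rim, whose centre is at (201,252). That is within about 3 mm once the height difference is allowed for. I'll trim slightly, release and rise.

Call:
{"op": "move_arm", "data": {
  "deltas": [
    [0.5,-1,0,0,0,0],
    [0.5,-1,0,0,0,0],
    [0,0,0,0,0,0],
    [0,0,0,0,0,0],
    [0,0,0,0,0,0]
  ]
}}

```text
t: 9.82
eef_pos: [0.615, -0.2297, 0.3567]
ee_rot: [3.14, 0.0, -2.906]
force: [-1.3, 2.9, 6.3]
width: 0.0279
```

Call:
{"op": "move_arm", "data": {
  "deltas": [
    [0,0,0,0,0,0],
    [0,0,0,0,0,0],
    [0,0,0,0,0,0],
    [0,0,0,0,0,0],
    [0,0,0,0,0,0]
  ],
  "claw": 0
}}

```text
t: 10.23
eef_pos: [0.6149, -0.2304, 0.3561]
ee_rot: [3.141, -0.001, -2.907]
force: [0.4, -0.1, -0.9]
width: 0.0552
```

Call:
{"op": "move_arm", "data": {
  "deltas": [
    [0,0,0,0,0,0],
    [0,0,0,0,0,0],
    [0,0,0,0,0,0],
    [0,0,0,0,0,0],
    [0,0,0,0,0,0]
  ]
}}

```text
t: 10.65
eef_pos: [0.615, -0.2305, 0.3567]
ee_rot: [3.142, 0.0, -2.907]
force: [0.5, 0.6, -0.6]
width: 0.0859
```

Call:
{"op": "move_arm", "data": {
  "deltas": [
    [0,0,0,0,0,0],
    [0,0,5,0,0,0],
    [0,0,15,0,0,0],
    [0,0,20,0,0,0],
    [0,0,20,0,0,0]
  ]
}}

```text
t: 11.07
eef_pos: [0.6149, -0.2305, 0.4174]
ee_rot: [3.141, -0.001, -2.907]
force: [-0.3, 0.4, -0.2]
width: 0.0874
```

Call:
{"op": "move_arm", "data": {
  "deltas": [
    [0,0,20,0,0,0],
    [-10,-25,0,0,0,-7],
    [-10,-25,0,0,0,-7],
    [-10,-25,0,0,0,-7],
    [-10,-25,0,0,0,-7]
  ]
}}

```text
t: 11.48
eef_pos: [0.5745, -0.3312, 0.4374]
ee_rot: [3.142, 0.001, 2.882]
force: [1.1, -0.6, -0.9]
width: 0.0876
```

Call:
{"op": "move_arm", "data": {
  "deltas": [
    [-10,-25,0,0,0,-7],
    [-5,-10,0,0,0,-5],
    [-5,-5,-10,0,0,0],
    [0,0,0,0,0,0],
    [0,0,0,0,0,0]
  ]
}}

```text
t: 11.9
eef_pos: [0.5548, -0.3702, 0.4258]
ee_rot: [3.142, -0.002, 2.681]
force: [0.2, 0.3, 0.3]
width: 0.0879
```

Run:
```python
from h import *
s=arm.get_state();print(s["t"],s["eef_pos"],s["ee_rot"],s["force"],s["width"],s["q"])
a=save("scene","s4");b=save("wrist","w4")
for k,z in(("collar",0),("collar",0.03),("knob_mid",.195),("nozzle_tip",.1),("sample_beaker",0),("shaft_top",.215),("hub_top",.165)):
  for n in("scene","wrist"):
    C=cam(n);print(k,n,[(round(q["score"],2),np.round(q["xy"],1),at(n,q["xy"],z,C)[:2].round(4)) for q in arm.spot_point(k,n)[:3]])
cv2.imwrite("pics/sw4.png",np.vstack([cv2.resize(a[200:350,110:310],(512,384)),b[:216]])[:,:,::-1])
```

```text
11.9 [ 0.55475005 -0.37016295  0.4257799 ] [ 3.14150962e+00 -1.56308387e-03  2.68081606e+00] [0.16052325 0.28226199 0.3143078 ] 0.08788048446213677 [-2.96804251e-01  3.34540740e-01  2.49086533e-02 -3.53731519e-04
 -1.26269282e+00 -1.73466120e+00]
collar scene [(0.81, array([162.4, 331.2]), array([ 0.5473, -0.3727])), (0.4, array([279.8, 217.2]), array([0.5507, 0.1314]))]
collar wrist [(0.79, array([252.6, 157. ]), array([ 0.552 , -0.3739]))]
collar scene [(0.81, array([162.4, 331.2]), array([ 0.5676, -0.3865])), (0.4, array([279.8, 217.2]), array([0.5708, 0.0977]))]
collar wrist [(0.79, array([252.6, 157. ]), array([ 0.5476, -0.3712]))]
knob_mid scene [(0.67, array([216.9, 240.1]), array([ 0.6095, -0.2294]))]
knob_mid wrist [(0.7, array([475.3, 195.9]), array([ 0.6172, -0.2281]))]
nozzle_tip scene [(0.89, array([218.7, 274.5]), array([ 0.6122, -0.2379])), (0.6, array([225.2, 302.8]), array([ 0.675 , -0.2949])), (0.39, array([278.5, 189.2]), array([0.5432, 0.1342]))]
nozzle_tip wrist [(0.62, array([408.7, 167.9]), array([ 0.6158, -0.231 ]))]
sample_beaker scene [(0.97, array([280.9, 314.7]), array([ 0.7478, -0.1871])), (0.86, array([224.1, 299.7]), array([ 0.6083, -0.2239])), (0.68, array([137.5, 309.7]), array([ 0.453 , -0.3614]))]
sample_beaker wrist [(0.74, array([445.3, 222.7]), array([ 0.7532, -0.177 ])), (0.69, array([304.9, 237.5]), array([ 0.6864, -0.3604])), (0.57, array([228.1,  86.9]), array([ 0.4601, -0.3622]))]
shaft_top scene []
shaft_top wrist []
hub_top scene [(0.71, array([277.2, 214.2]), array([ 0.6498, -0.0468]))]
hub_top wrist []
```

View pics/sw4.png

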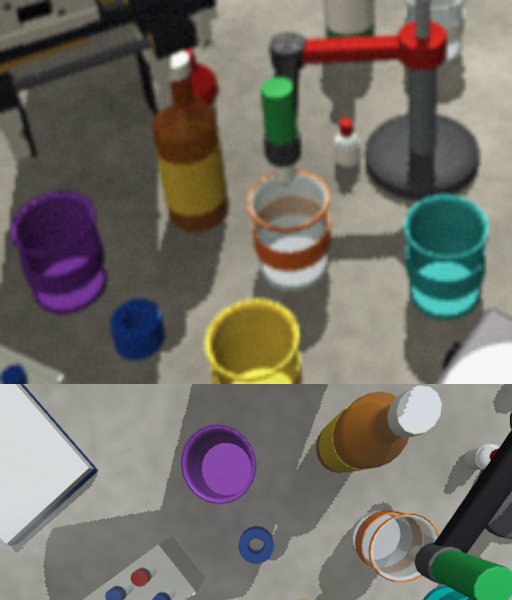

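Scene crop: nozzle hangs inside the orange rim (tip about (287,178)) with everything upright, and the collar is alone at (137,328). Wrist view: collar at (256,161), rack corner near (204,196). Refining the collar, rim and rack clearances next.

Run:
```python
from h import *
from scipy.optimize import least_squares
C=cam("wrist"); im=cv2.imread("pics/w4.png").astype(int); B,G,R=[im[...,i] for i in range(3)]
def fit(m,box,z,r,s):
  x0,x1,y0,y1=box;k=np.zeros_like(m);k[y0:y1,x0:x1]=1;ys,xs=np.where(m&k)
  P=np.array([at("wrist",(x,y),z,C)[:2] for x,y in zip(xs,ys)])
  if r is None: return len(P),P.mean(0),P.min(0),P.max(0)
  f=lambda p:np.hypot(P[:,0]-p[0],P[:,1]-p[1])-r
  q=least_squares(f,s,loss="soft_l1",f_scale=.0015);return len(P),q.x.round(4),(abs(f(q.x))<.003).sum()
print("collar",fit((B-R>40),(230,285,135,190),.028,None,None))
x=np.where((B-R>40)[135:190,230:285]);print(x[1].min()+230,x[1].max()+230,x[0].min()+135,x[0].max()+135)
print("top outline ctr",at("wrist",(256.3,160.5),.03,C))
# hole
print("rim",fit((R-B>45)&(R>90)&(R-G>18),(345,442,120,203),.084,.035,(.614,-.23)))
for p in((204,196),(163,154)):print("rack",[at("wrist",p,z,C)[:2].round(3) for z in(0,.05)])
d=lambda a:np.array(a)
# rack top corner triangulation hint
print(proj("scene",at("wrist",(204,196),0,C)),proj("scene",at("wrist",(204,196),.05,C)),proj("scene",at("wrist",(163,154),.0,C)),proj("scene",at("wrist",(163,154),.05,C)))
s=cv2.imread("pics/s4.png");cv2.imwrite("pics/c4.png",np.hstack([cv2.resize(s[324:384,60:160],(500,300),interpolation=cv2.INTER_CUBIC),cv2.resize(cv2.imread("pics/w4.png")[130:220,130:220],(300,300),interpolation=cv2.INTER_CUBIC)]))
```

```text
collar (821, array([ 0.55349402, -0.37100534]), array([ 0.53105258, -0.39274514]), array([ 0.57521913, -0.35051949]))
239 273 143 179
top outline ctr [ 0.55263678 -0.36989956  0.03      ]
rim (890, array([ 0.6082, -0.2375]), np.int64(364))
rack [array([ 0.569, -0.458]), array([ 0.56 , -0.443])]
rack [array([ 0.496, -0.477]), array([ 0.495, -0.46 ])]
[140.81586617 364.68587344] [138.53827724 342.49291457] [110.05426644 354.49989702] [111.10657032 333.88913284]
```

View pics/c4.png

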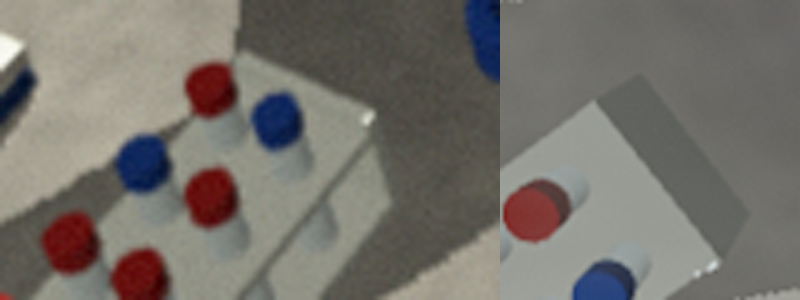

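The crops show the rack is only about 40 mm tall plus caps, so the gripper body passes over it. Its bottom corner is at (0.569, -0.458), clear of the fingers. Now descend on the collar.

Call:
{"op": "move_arm", "data": {
  "deltas": [
    [-1,-0.5,-30,0,0,0],
    [0,0,-30,0,0,0],
    [0,0,-30,0,0,0],
    [0,0,-30,0,0,0],
    [0,0,-30,0,0,0]
  ]
}}

```text
t: 13.12
eef_pos: [0.5538, -0.371, 0.2756]
ee_rot: [3.142, 0.001, 2.678]
force: [0.3, -0.1, -0.2]
width: 0.0876
```

Call:
{"op": "move_arm", "data": {
  "deltas": [
    [0,0,-25,0,0,0],
    [0,0,-25,0,0,0],
    [0,0,-20,0,0,0],
    [0,0,-15,0,0,0],
    [0,0,-5,0,0,0]
  ]
}}

```text
t: 13.53
eef_pos: [0.5531, -0.3707, 0.1837]
ee_rot: [-3.141, -0.004, 2.678]
force: [-0.3, -0.7, 0.3]
width: 0.0878
```

Call:
{"op": "move_arm", "data": {
  "deltas": [
    [0,0,0,0,0,0],
    [0,0,0,0,0,0],
    [0,0,0,0,0,0],
    [0,0,0,0,0,0],
    [0,0,0,0,0,0]
  ],
  "claw": 160,
  "squeeze": 15
}}

```text
t: 13.95
eef_pos: [0.5543, -0.3711, 0.1879]
ee_rot: [3.141, 0.002, 2.678]
force: [-0.1, -0.2, -0.5]
width: 0.0599
```

Call:
{"op": "move_arm", "data": {
  "deltas": [
    [0,0,0,0,0,0],
    [0,0,0,0,0,0],
    [0,0,0,0,0,0],
    [0,0,0,0,0,0],
    [0,0,0,0,0,0]
  ],
  "squeeze": 20
}}

```text
t: 14.37
eef_pos: [0.5541, -0.371, 0.1872]
ee_rot: [-3.142, 0.001, 2.678]
force: [-1.8, 1.2, 4.6]
width: 0.0431
```

Call:
{"op": "move_arm", "data": {
  "deltas": [
    [0,0,5,0,0,0],
    [0,0,15,0,0,0],
    [0,0,30,0,0,0],
    [0,0,35,0,0,0],
    [0,0,35,0,0,0]
  ]
}}

```text
t: 14.78
eef_pos: [0.5536, -0.3707, 0.3071]
ee_rot: [-3.141, -0.002, 2.678]
force: [2.2, -0.7, -1.3]
width: 0.0434
```

Call:
{"op": "move_arm", "data": {
  "deltas": [
    [0,0,35,0,0,0],
    [0,0,35,0,0,0],
    [0,0,35,0,0,0],
    [0,0,20,0,0,0],
    [0,0,10,0,0,0]
  ]
}}

```text
t: 15.2
eef_pos: [0.554, -0.3711, 0.4458]
ee_rot: [3.141, 0.005, 2.678]
force: [0.3, -0.0, -1.4]
width: 0.0427
```

Call:
{"op": "move_arm", "data": {
  "deltas": [
    [16,29,0,0,0,0],
    [16,29,0,0,0,0],
    [16,29,0,0,0,0],
    [16,29,0,0,0,0],
    [16,29,0,0,0,0]
  ]
}}

```text
t: 15.62
eef_pos: [0.6343, -0.2245, 0.4403]
ee_rot: [-3.141, -0.002, 2.678]
force: [0.8, -0.7, -1.5]
width: 0.0433
```

Call:
{"op": "move_arm", "data": {
  "deltas": [
    [16,29,0,0,0,0],
    [16,29,0,0,0,0],
    [16,29,0,0,0,0],
    [16,29,0,0,0,0],
    [12,29,0,0,0,0]
  ]
}}

```text
t: 16.03
eef_pos: [0.7107, -0.0792, 0.4397]
ee_rot: [-3.141, -0.002, 2.678]
force: [1.2, -0.3, -1.2]
width: 0.0436
```

Call:
{"op": "move_arm", "data": {
  "deltas": [
    [0,0,0,0,0,0],
    [0,0,0,0,0,0],
    [0,0,0,0,0,0],
    [0,0,0,0,0,0],
    [0,0,0,0,0,0]
  ]
}}

```text
t: 16.45
eef_pos: [0.7096, -0.082, 0.4415]
ee_rot: [-3.141, -0.0, 2.677]
force: [-0.6, 0.0, -0.7]
width: 0.0432
```

Run:
```python
from h import *
s=arm.get_state();print(s["t"],s["eef_pos"],s["ee_rot"],s["force"],s["width"],s["q"])
look(dict(shaft_top=.215,hub_top=.165,collar=.25,knob_mid=.195,nozzle_tip=.1),"wrist","w5")
save("scene","s5")
cv2.imwrite("pics/sw5.png",np.vstack([cv2.resize(cv2.imread("pics/s5.png")[120:320,130:390],(499,384)),cv2.imread("pics/w5.png")[:216,:499]]))
```

```text
16.45 [ 0.70961474 -0.08199903  0.4415132 ] [-3.14141925e+00 -3.36983026e-04  2.67705062e+00] [-0.5726479   0.0409713  -0.68005697] 0.0432269448365722 [ 1.56776303e-01  4.06390326e-01  1.66971664e-01 -5.67786019e-05
 -1.33175261e+00 -2.19210118e+00]
shaft_top [(0.56, array([258.4,  95.7]), array([ 0.6426, -0.0467]))]
hub_top [(0.75, array([261.3,  96.7]), array([ 0.6437, -0.0446]))]
collar [(0.72, array([258.9, 231.1]), array([ 0.7114, -0.0809]))]
knob_mid [(0.56, array([ 20.2, 176.5]), array([ 0.6147, -0.2295]))]
nozzle_tip [(0.67, array([ 87.1, 156.6]), array([ 0.616 , -0.2307]))]
```

View pics/w5.png

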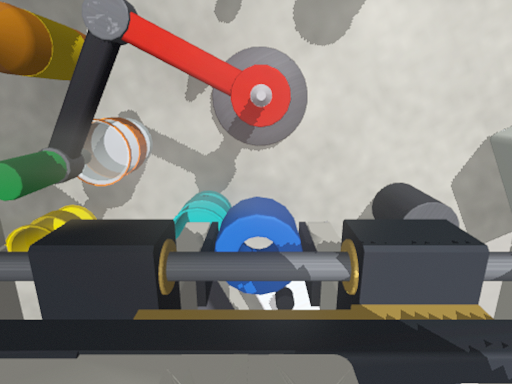

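Wrist view: bare shaft tip at (261,95) centred on the red hub, and the collar level in the jaws, centred at column 258.5. I'll measure both accurately in this same camera.

Run:
```python
from h import *
C=cam("wrist"); im=cv2.imread("pics/w5.png").astype(int); B,G,R=[im[...,i] for i in range(3)]
p=arm.get_state()["eef_pos"]; print(p)
def ell(m,box):
  x0,x1,y0,y1=box;k=np.zeros(m.shape,np.uint8);k[y0:y1,x0:x1]=m[y0:y1,x0:x1]
  c=max(cv2.findContours(k,cv2.RETR_EXTERNAL,cv2.CHAIN_APPROX_NONE)[0],key=cv2.contourArea);return c
# shaft tip: greyish blob within hub
m=(R-B<60)&(R+G+B>200); c=ell(m,(240,285,75,118)); (e,ax,an)=cv2.fitEllipse(c); print("tip",e,ax,at("wrist",e,.213,C),cv2.boundingRect(c))
m=(R-B>60); c=ell(m,(225,295,55,135)); P=c[:,0,:]; P=P[(P[:,0]>255)|(P[:,1]>100)]
e,ax,an=cv2.fitEllipse(P); print("hub",e,ax,at("wrist",e,.165,C))
m=(B-R>40); c=ell(m,(205,315,190,300)); bx=cv2.boundingRect(c); print("collar",bx)
for z in(.2845,.2545):
  a=np.linspace(0,6.28,200); Q=np.array([proj("wrist",[p[0]+.022*np.cos(t),p[1]+.022*np.sin(t),z],C) for t in a]); print(z,Q.min(0),Q.max(0),proj("wrist",[*p[:2],z],C))
```

```text
[ 0.70989947 -0.08130002  0.44180809]
tip (260.7903137207031, 95.03262329101562) (20.45114517211914, 22.016616821289062) [ 0.64328765 -0.04445824  0.213     ] (250, 84, 22, 23)
hub (260.3905029296875, 95.27125549316406) (59.24637985229492, 61.42728042602539) [ 0.64288462 -0.04408094  0.165     ]
collar (205, 191, 98, 61)
0.2845 [209.694753   214.33592965] [301.02920997 296.92527584] [255.37664414 257.24792236]
0.2545 [217.3811087  195.40537466] [294.06459396 266.38973018] [255.73089998 232.0651246 ]
```

Call:
{"op": "move_arm", "data": {
  "deltas": [
    [-10,5,0,0,0,0],
    [-17,9,0,0,0,0],
    [-20,11,0,0,0,0],
    [-15,8,0,0,0,0],
    [-5,3,0,0,0,0]
  ]
}}

```text
t: 17.22
eef_pos: [0.6413, -0.0443, 0.4424]
ee_rot: [3.141, 0.0, 2.679]
force: [-0.0, -0.1, -0.7]
width: 0.0432
```

Call:
{"op": "move_arm", "data": {
  "deltas": [
    [0,0,-10,0,0,0],
    [0,0,-10,0,0,0],
    [0,0,-10,0,0,0],
    [0,0,0,0,0,0],
    [0,0,0,0,0,0]
  ]
}}

```text
t: 17.63
eef_pos: [0.6434, -0.0454, 0.4097]
ee_rot: [-3.14, -0.002, 2.678]
force: [0.1, -0.5, -0.8]
width: 0.0431
```

Run:
```python
from h import *
s=arm.get_state();print(s["t"],s["eef_pos"],s["ee_rot"],s["force"],s["width"])
a=save("scene","s6");b=save("wrist","w6");t=save("top","t6")
p=s["eef_pos"];print(proj("scene",[*p[:2],p[2]-.187]),proj("scene",[*p[:2],.215]),proj("scene",[*p[:2],.165]))
cv2.imwrite("pics/sw6.png",np.hstack([cv2.resize(a[150:250,230:315],(425,500),interpolation=cv2.INTER_CUBIC),cv2.resize(b[150:300,200:320],(375,500),interpolation=cv2.INTER_CUBIC)])[:,:,::-1])
```

```text
17.6333 [ 0.64339878 -0.04537385  0.40974883] [-3.13953517e+00 -2.39591229e-03  2.67768458e+00] [ 0.13032269 -0.45630688 -0.82192333] 0.04307589299204715
[275.3657444  193.69955249] [275.35365575 196.37334545] [275.2781876  213.06554267]
```

View pics/sw6.png

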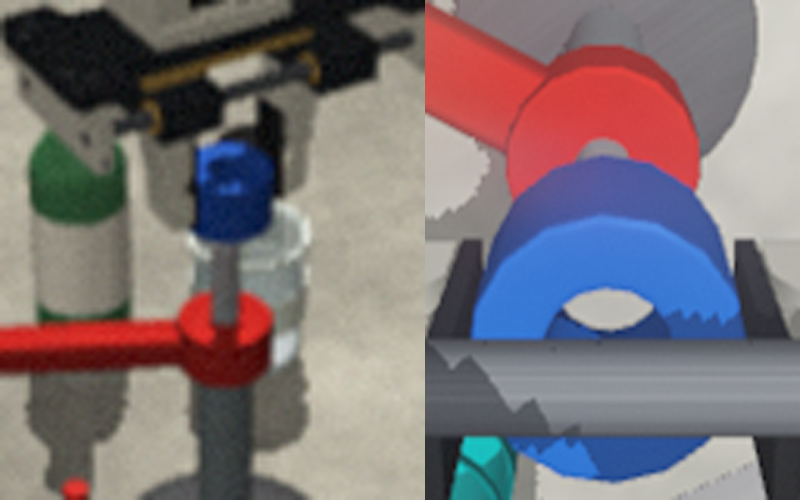

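Scene crop: collar's right edge is at x≈272. The near finger hides the left edge. That puts its axis at x≈226, in line with the shaft and hub (x≈226). Wrist crop: bore centred over the shaft and hub at about column 605. Lowering slowly onto the taper.

Call:
{"op": "move_arm", "data": {
  "deltas": [
    [0,0,-3,0,0,0],
    [0,0,-3,0,0,0],
    [0,0,-3,0,0,0],
    [0,0,-3,0,0,0],
    [0,0,-3,0,0,0]
  ]
}}

```text
t: 18.2
eef_pos: [0.6429, -0.045, 0.3963]
ee_rot: [-3.142, -0.0, 2.678]
force: [-0.4, -0.3, -1.9]
width: 0.0432
```

Call:
{"op": "move_arm", "data": {
  "deltas": [
    [0,0,-2,0,0,0],
    [0,0,-2,0,0,0],
    [0,0,-2,0,0,0],
    [0,0,-2,0,0,0],
    [0,0,0,0,0,0]
  ]
}}

```text
t: 18.62
eef_pos: [0.6429, -0.0449, 0.3882]
ee_rot: [-3.141, -0.001, 2.678]
force: [-0.6, 0.6, -0.8]
width: 0.0436
```

No contact force with the bottom at about 0.201, so the collar is over the shaft. Continuing down.

Call:
{"op": "move_arm", "data": {
  "deltas": [
    [0,0,-4,0,0,0],
    [0,0,-4,0,0,0],
    [0,0,-4,0,0,0],
    [0,0,-4,0,0,0],
    [0,0,-4,0,0,0]
  ]
}}

```text
t: 19.03
eef_pos: [0.643, -0.045, 0.3681]
ee_rot: [-3.141, -0.0, 2.678]
force: [0.0, -0.2, -0.9]
width: 0.0436
```

Call:
{"op": "move_arm", "data": {
  "deltas": [
    [0,0,-4,0,0,0],
    [0,0,-3,0,0,0],
    [0,0,-2,0,0,0],
    [0,0,-1,0,0,0],
    [0,0,-1,0,0,0]
  ]
}}

```text
t: 19.45
eef_pos: [0.6431, -0.0449, 0.3576]
ee_rot: [3.142, 0.0, 2.678]
force: [-0.1, 0.0, -0.6]
width: 0.0435
```

Call:
{"op": "move_arm", "data": {
  "deltas": [
    [0,0,-0.5,0,0,0],
    [0,0,-0.5,0,0,0],
    [0,0,-0.5,0,0,0],
    [0,0,0,0,0,0],
    [0,0,0,0,0,0]
  ]
}}

```text
t: 19.87
eef_pos: [0.643, -0.045, 0.3563]
ee_rot: [3.141, 0.0, 2.678]
force: [-0.2, 0.9, -0.5]
width: 0.0433
```

Call:
{"op": "move_arm", "data": {
  "deltas": [
    [0,0,-0.5,0,0,0],
    [0,0,-0.5,0,0,0],
    [0,0,-0.5,0,0,0],
    [0,0,-0.5,0,0,0],
    [0,0,-0.5,0,0,0]
  ]
}}

```text
t: 20.28
eef_pos: [0.643, -0.0449, 0.3536]
ee_rot: [-3.142, -0.0, 2.678]
force: [0.0, 0.5, -0.9]
width: 0.0435
```

Call:
{"op": "move_arm", "data": {
  "deltas": [
    [0,0,-0.4,0,0,0],
    [0,0,-0.4,0,0,0],
    [0,0,-0.4,0,0,0],
    [0,0,0,0,0,0],
    [0,0,0,0,0,0]
  ]
}}

```text
t: 20.7
eef_pos: [0.643, -0.045, 0.3524]
ee_rot: [-3.142, -0.0, 2.678]
force: [-0.7, 0.7, -0.7]
width: 0.0429
```

Call:
{"op": "move_arm", "data": {
  "deltas": [
    [0,0,-0.4,0,0,0],
    [0,0,-0.4,0,0,0],
    [0,0,0,0,0,0],
    [0,0,0,0,0,0],
    [0,0,0,0,0,0]
  ]
}}

```text
t: 21.12
eef_pos: [0.643, -0.045, 0.3521]
ee_rot: [3.141, 0.0, 2.678]
force: [-2.9, 1.0, 4.8]
width: 0.0432
```

Call:
{"op": "move_arm", "data": {
  "deltas": [
    [0,0,-0.3,0,0,0],
    [0,0,-0.3,0,0,0],
    [0,0,0,0,0,0],
    [0,0,0,0,0,0],
    [0,0,0,0,0,0]
  ]
}}

```text
t: 21.53
eef_pos: [0.643, -0.0449, 0.3521]
ee_rot: [3.141, 0.001, 2.679]
force: [-3.3, 2.0, 7.7]
width: 0.0435
```

Seated: 8 N upward with z held at 0.352, as predicted. Releasing and rising.

Call:
{"op": "move_arm", "data": {
  "deltas": [
    [0,0,0,0,0,0],
    [0,0,0,0,0,0],
    [0,0,0,0,0,0],
    [0,0,0,0,0,0],
    [0,0,0,0,0,0]
  ],
  "claw": 60
}}

```text
t: 21.95
eef_pos: [0.643, -0.045, 0.3507]
ee_rot: [-3.141, -0.0, 2.678]
force: [-0.0, 0.4, 0.3]
width: 0.0661
```

Call:
{"op": "move_arm", "data": {
  "deltas": [
    [0,0,0,0,0,0],
    [0,0,0,0,0,0],
    [0,0,3,0,0,0],
    [0,0,8,0,0,0],
    [0,0,15,0,0,0]
  ]
}}

```text
t: 22.37
eef_pos: [0.6426, -0.045, 0.3762]
ee_rot: [-3.14, -0.002, 2.678]
force: [-0.2, -0.6, -0.2]
width: 0.067
```

Call:
{"op": "move_arm", "data": {
  "deltas": [
    [0,0,20,0,0,0],
    [0,0,25,0,0,0],
    [0,0,25,0,0,0],
    [25,-13,0,0,0,0],
    [25,-13,0,0,0,0]
  ]
}}

```text
t: 22.78
eef_pos: [0.6931, -0.0708, 0.452]
ee_rot: [3.138, 0.006, 2.68]
force: [0.7, 0.5, 0.1]
width: 0.067
```

Call:
{"op": "move_arm", "data": {
  "deltas": [
    [20,-10,0,0,0,0],
    [0,0,0,0,0,0],
    [0,0,0,0,0,0],
    [0,0,0,0,0,0],
    [0,0,0,0,0,0]
  ]
}}

```text
t: 23.2
eef_pos: [0.7125, -0.0807, 0.4477]
ee_rot: [3.141, 0.0, 2.679]
force: [0.2, -0.8, -0.1]
width: 0.0669
```

Run:
```python
from h import *
s=arm.get_state();print(s["t"],s["eef_pos"],s["force"],s["width"])
look(dict(shaft_top=.215,collar=.165,knob_mid=.195,nozzle_tip=.1,sample_beaker=0),"wrist","w7")
look(dict(collar=.165,knob_mid=.195,nozzle_tip=.1,sample_beaker=0),"scene","s7")
cv2.imwrite("pics/sw7.png",np.vstack([cv2.resize(cv2.imread("pics/s7.png")[140:320,130:340],(512,384),interpolation=cv2.INTER_CUBIC),cv2.imread("pics/w7.png")[:216]]))
```

```text
23.2 [ 0.71247099 -0.08072082  0.44769573] [ 0.20452723 -0.8074094  -0.12183152] 0.06685400294262304
shaft_top [(0.77, array([257.8,  94.7]), array([ 0.6448, -0.0455])), (0.52, array([ 89.7, 153.6]), array([ 0.6281, -0.1649]))]
collar [(0.63, array([257.1,  94.5]), array([ 0.6437, -0.0456]))]
knob_mid [(0.6, array([ 21.4, 170. ]), array([ 0.6135, -0.2293]))]
nozzle_tip [(0.73, array([ 90.1, 151.1]), array([ 0.6154, -0.2269]))]
sample_beaker [(0.92, array([ 77., 223.]), array([ 0.6845, -0.3595])), (0.78, array([128. , 137.2]), array([ 0.6128, -0.2252])), (0.63, array([207.5, 210.3]), array([ 0.7523, -0.1801]))]
collar [(0.67, array([276.2, 210.8]), array([ 0.6404, -0.0362]))]
knob_mid [(0.87, array([220.6, 240.5]), array([ 0.6171, -0.2261]))]
nozzle_tip [(0.85, array([215.7, 271.5]), array([ 0.6005, -0.2342]))]
sample_beaker [(0.94, array([136. , 312.1]), array([ 0.4554, -0.3683])), (0.9, array([281.1, 314.4]), array([ 0.7477, -0.1861])), (0.81, array([213.4, 354.6]), array([ 0.6819, -0.3556]))]
```

View pics/sw7.png

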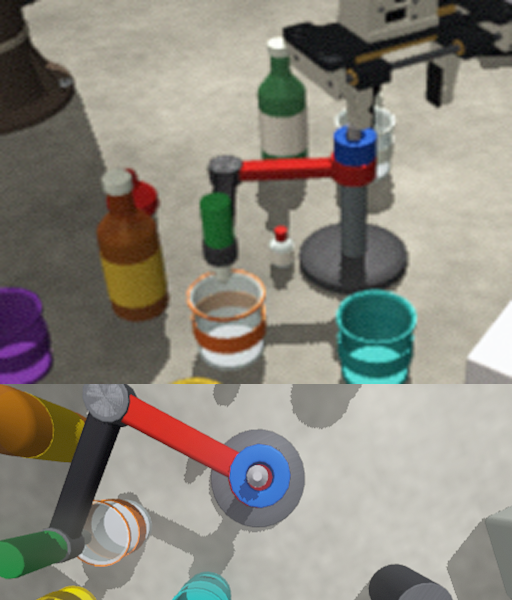

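Run:
```python
from h import *
from scipy.optimize import least_squares
C=cam("wrist");im=cv2.imread("pics/w7.png").astype(int);B,G,R=[im[...,i] for i in range(3)]
m=(R-B>40)&(R-G>18);k=np.zeros_like(m);k[108:190,72:133]=1
ys,xs=np.where(m&k);P=np.array([at("wrist",q,.084,C)[:2] for q in zip(xs,ys)])
f=lambda p:np.hypot(P[:,0]-p[0],P[:,1]-p[1])-.035
q=least_squares(f,(.614,-.23),loss="cauchy",f_scale=.001);print(q.x,len(P),(abs(f(q.x))<.0025).sum())
Cs=cam("scene")
for y in((.6145,-.230),(.609,-.238)):
  a=np.linspace(0,6.28,90);Q=np.array([proj("scene",[y[0]+.036*np.cos(t),y[1]+.036*np.sin(t),.085],Cs) for t in a]);print(y,Q.min(0),Q.max(0),proj("scene",[*y,.1],Cs))
im=cv2.imread("pics/s7.png").astype(int);m=(im[...,2]-im[...,0]>40);ys,xs=np.where(m[255:320,200:250]);print(xs.min()+200,xs.max()+200,ys.min()+255,ys.max()+255)
```

```text
[ 0.61657862 -0.22759371] 446 287
(0.6145, -0.23) [206.45673786 266.37638984] [237.74314919 289.27068353] [221.66256236 272.77974905]
(0.609, -0.238) [202.36202746 267.49754919] [233.75611897 290.53800155] [217.58670355 273.96708275]
200 238 266 319
```

```bash
python3 -c "
from station import arm
print(arm.job_done())"
```

```text
the job is handed in; nothing more can be done
None
```

The job is done and handed in at about 23 s of the 67 s allowed. No verdict was reported.

- **Dosing arm:** I gripped it by the green knob and drew it in to about 118 mm from the shaft. I then swung it past the amber bottle and out over the orange-banded beaker, and released it there.
- **Collar:** I lifted it off the bench, guided it over the shaft taper and lowered it in sub-millimetre steps. It touched the hub at the expected height with about 8 N, and I released it only then.

**Last checks**
- In the final wrist picture the nozzle tip is at (0.615, -0.227) and the beaker rim centre at (0.617, -0.228), about 1.5 mm apart.
- The rim outline in the scene camera also fits a beaker centred at (0.6145, -0.230).
- The collar sits flat on the red hub with the shaft through it. The beakers and other items in view stood upright where they had been, and the robot was clear of everything.

**What disagreed**
- One rim fit partway through came out about 8 mm off. I rejected it because the orange band had been mixed in with the rim.
- The scene camera's nozzle spot was also about 14 mm off the wrist camera's. I set that one aside because the knob position and the rim outline both agreed with the wrist camera.

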